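# Clip the dry bath's tube covers shut and hold its lid at the balance point

## Task

Get the dry bath ready for me to hook its lid stay back on: press both blue-framed tube covers down until their catches hold them shut, then take the lid, which has fallen right back, by its blue bar handle and bring it gently forward to its balance point, where it would fall neither shut nor back. Do not let the lid drop forward and do not shift the glassware or the wash bottle round the bath; finish still gripping the handle and keeping the lid still at the balance point, because I need both hands for the stay.

Things in the scene. Friction and masses are not known exactly. Their poses are not given: they have to be found in the camera images.
- dry_bath: White bench dry bath (tube heater), fixed, 140 x 200 mm, 78 mm high without lid. Origin on the worktop under the case; x to its back (the lid's hinge), y to its left, z up; its dark display panel faces -x. On top, two tube blocks, each under a blue-framed cover (middles at y = +44 and -44 mm). A steel stay lies unhooked along the right side (leave it). It carries lid and covers.
- lid_hinge (a point): Middle of the lid's hinge axis, which runs along the bath's y at its back edge: x = +75, z = +82 mm in the bath's frame. The lid is a white shell, 144 x 200 mm, 41 mm deep, 0.56 to 0.88 kg, on a loose hinge without spring. It balances with its flat top leaning 16 degrees forward of upright, the handle bar then 38 mm in front of this axis (towards the bath's front) and 187 mm above it.
- lid_handle (a point): Middle of the lid's blue bar handle: round bar, 12 mm thick, along the bath's y, on two black posts 112 mm apart, its axis 38 mm clear of the lid's free edge, in line with the lid. With the lid shut it lies 190 mm in front of the hinge axis and 15 mm above it (circle of 191 mm radius). Being round, it can turn between fingers that keep their orientation.
- lid (a joint): Lid angle, rad: 0 shut (level), growing as it opens up and back; pi/2: flat top upright; 1.9: back stop, where it rests at the start. Its weight is mostly in the flat top, on the outside, so its centre of mass (87 mm out, 25 mm above the axis when shut) stands over the hinge at 1.29: the balance point. More than about 0.05 off, it falls shut or back. Moving it by the handle takes under 3 N.
- cover_left_tab (a point): Top of the blue press tab with white ridges (30 mm fore and aft, 36 mm wide) at the front edge of the left tube cover; with the cover shut it is 92 mm in front of the cover's hinge axis and 5 mm above it. That axis runs along the bath's y at x = +35, z = +98 mm in the bath's frame, so the tab is 103 mm above the worktop when shut.
- cover_right_tab (a point): The same point on the right tube cover.
- cover_left (a joint): Angle of the left tube cover (clear pane in a blue frame, 86 x 70 mm, hinged at its back), rad: 0 shut, growing as it opens; starts about 0.45 to 0.7, kept up by a weak spring. About 11 mm before shut its tongue meets a spring catch that needs about 6 N on the tab; pushed right down it clicks past and stays shut (below 0.03); let go earlier it springs open.
- cover_right (a joint): The same for the right tube cover.
- beaker: Bystander: empty glass beaker, 70 mm across, 92 mm high, to the right of the bath; origin under its middle.
- conical_flask_1: Bystander: conical flask with an orange stopper, 88 mm across, 165 mm high, to the right; origin under its middle.
- conical_flask_2: Bystander: open conical flask with blue contents, 102 mm across, 167 mm high, farther right; origin under its middle.
- wash_bottle: Bystander: white wash bottle with a red bent spout, 230 mm high, to the left of the bath; origin on the worktop under it.

How it is judged:
By the outcome, as a careful person would: the job done as asked, in the order asked, and still so for the second after the job is handed in, while the arm keeps its last pose, push and grip.
It also fails if it takes over 64 s, if anything falls off the work surface, if the arm or the gripper's body presses on something with over 40 N, if the wrist force passes 120 N, or if a joint passes its speed limit or range.

## Robot

A 7-joint arm with a two-finger parallel gripper is mounted at the origin on a cart in front of the work surface, level with it; the furniture and walls round the work are solid. World frame = base frame: x ahead of the robot, y to its left, z up, the work surface at z = 0. Lengths are in mm, angles in rad, forces in N, time in s.
With the tool pointing down it reaches from about 400 to 850 mm from the base axis. Payload 4.5 kg.
Tool frame: the origin (TCP) lies between the finger pads, 19 mm behind the fingertips; this is the grasp point; y points along the fingers, x is the direction in which the jaws open and shut, and the axes are right-handed (so a half turn about y gives the same grasp; the last joint's range is limited). The gripper opens to 88 mm and grips with 3 to 60 N. Pads are 18 mm wide; open, the fingers measure 123 mm over their backs; the gripper's body (75 mm by 187 mm) begins 45 mm behind the grasp point.
Start: joints at [1.195, 0.689, -0.195, 1.565, 0.157, 0.902, -0.215], TCP at [249.046, -573.261, 257.443] pointing down, gripper open.
Joint ranges: [-3.01, 3.01], [-0.46, 2.08], [-1.47, 1.51], [0.13, 2.56], [-1, 4.14], [0.04, 2.09], [-2.66, 2.66]. Speed limits (rad/s): [2.57, 2.57, 3.14, 3.14, 3.14, 3.14, 3.14].

## Interface

Orientations are given as a 3x3 rotation matrix whose columns are the frame's x, y, z axes.
In Python, from cell import ctrl, vision, close_job gives the robot as it stands. The module is installed in compiled form; this text tells all that it offers.
- The arm moves only by the tool servo_tool, never from a script. Its argument "increments" is a list of rows, each an object with "delta_pos": the shift along the tool's x, y, z in mm, a list of three; "yaw": the turn about the tool's y in degrees; "fingers": the opening, from 0 (shut) to 1 (fully open). In form: [{"delta_pos": [x, y, z], "yaw": yaw, "fingers": fingers}, ...]. A call has 1 to 12 rows; each row is the pose to reach, as a shift and turn from the pose measured when the call began, along the tool's axes at that moment; what a row does not reach only later rows make up. A row lasts 1/10 s, in which the tool goes at most 50 mm and 8.59 degrees, less where a joint would pass 70% of its speed; a pose out of reach is approached as far as the arm can. A call with a gripper value outside its range is refused whole. The fingers move at their own pace and stop on an object; "squeeze" is the grip in N (left out, the last holds). Time passes only in rows, so rows that repeat a pose let the fingers close. It gives the time, the measured TCP pose, the force and the opening at its end, in the units of the state.
- ctrl.observe(): the state, without advancing time (a new reading comes with each control period).
- vision.capture(name): name is "scene" or "top"; returns the picture (420x560x3 uint8, red, green, blue); there is no depth.
- vision.get_calibration(name): a dict with "intrinsics" (3x3 intrinsics, pixels), "world_from_camera" (4x4, takes a point from camera to world coordinates). Camera axes: x right, y down, z forward; pixel columns grow to the right and rows downward; lengths in mm; the calibration is good to about 2 mm. A picture is of the moment at which its call begins. get_calibration takes no time and is no camera call.
- close_job(): hands the job in, once; it reports no verdict.
The state is a dict: "time": time; "joint_positions": joint angles; "dq": joint speeds; "effort": joint torques, N m; "tcp_pos": TCP position; "ee_rot": TCP orientation; "ft_force": force on the tool from outside, world axes, zero at the start; "torque": the same for the moment, N m; "finger_gap": opening from 0.0 (shut) to 1.0 (fully open).
Only numpy, scipy, OpenCV 4.12 (cv2) and the standard library are available. Lean on these libraries where they do the work, as an engineer would, in place of code of your own. Each camera call takes 0.05 s, during which the arm holds its last target.

## Working session

There is one attempt and no reset: what is moved stays moved. The work goes in short steps, Python scripts to look and compute and a tool call to move; the robot and the scene stay as the last step left them, time stands still between calls to the robot, and variables do not carry over. Pictures are saved under pics/ and viewed, and the job is handed in when it is done.

Besides the shell and the picture viewer there is one more tool, called as name(argument=value, ...), one argument or row to a line, values as JSON. servo_tool: Moves the arm, as the interface text tells. Its arguments: {"type":"object","properties":{"increments":{"type":"array"},"squeeze":{"type":"number"}},"required":["increments"]}

```bash
mkdir -p pics; python3 - <<'E'
from cell import ctrl, vision
import cv2, numpy as np
s=ctrl.observe()
for k,v in s.items(): print(k,np.round(v,3).tolist())
for n in("scene","top"):
    cv2.imwrite(f"pics/{n}0.png",vision.capture(n)[:,:,::-1]); c=vision.get_calibration(n)
    print(n,np.round(c["intrinsics"],2).tolist(),np.round(c["world_from_camera"],4).tolist())
E
```

```text
time 0.0
joint_positions [1.195, 0.69, -0.195, 1.566, 0.157, 0.902, -0.215]
dq [0.001, 0.001, 0.001, 0.002, -0.001, 0.0, 0.002]
effort [-0.0, -52.756, -1.267, -15.343, -0.053, 0.007, 0.0]
tcp_pos [248.728, -572.736, 256.609]
ee_rot [[0.398, -0.001, 0.917], [-0.917, 0.002, 0.398], [-0.002, -1.0, -0.0]]
ft_force [0.101, 0.375, 0.223]
torque [-0.004, -0.019, 0.028]
finger_gap 0.998
scene [[428.37, 0.0, 279.5], [0.0, 428.37, 210.46], [0.0, 0.0, 1.0]] [[-0.6165, -0.5733, 0.5397, -350.1532], [-0.7873, 0.4593, -0.4114, 762.2735], [-0.0121, -0.6785, -0.7345, 1224.8168], [0.0, 0.0, 0.0, 1.0]]
top [[525.29, 0.0, 277.95], [0.0, 525.29, 206.02], [0.0, 0.0, 1.0]] [[-0.005, -0.9986, 0.0535, 376.4656], [-1.0, 0.0049, -0.0017, 101.0725], [0.0015, -0.0535, -0.9986, 1653.2], [0.0, 0.0, 0.0, 1.0]]
```

View pics/scene0.png

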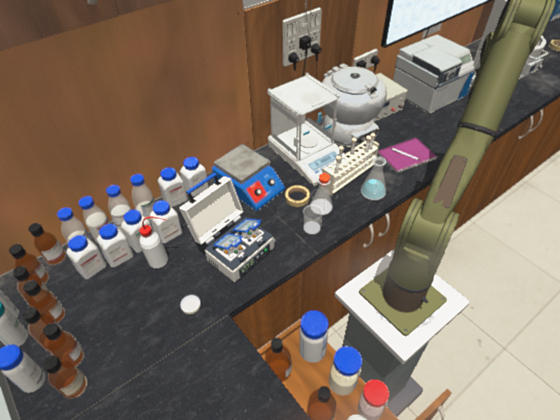

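View pics/top0.png

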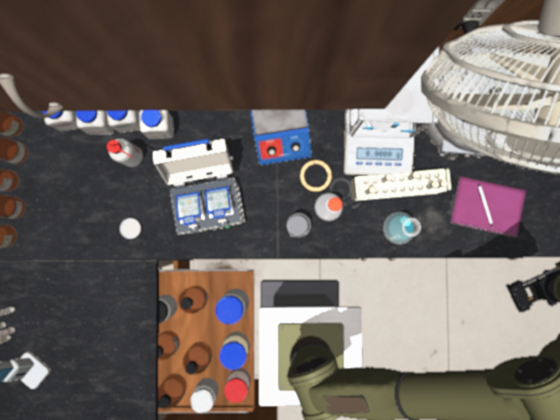

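```bash
python3 - <<'E'
import cv2
a=cv2.imread("pics/top0.png")[125:245,140:255]; b=cv2.imread("pics/scene0.png")[165:285,170:285]
f=lambda i:cv2.resize(i,None,fx=5,fy=5,interpolation=cv2.INTER_CUBIC)
cv2.imwrite("pics/ctop.png",f(a)); cv2.imwrite("pics/cscene.png",f(b))
E
```

```text
(no output)
```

View pics/ctop.png

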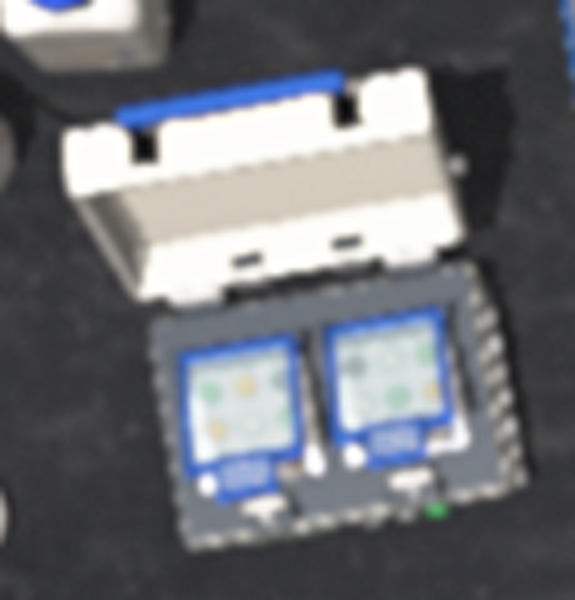

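View pics/cscene.png

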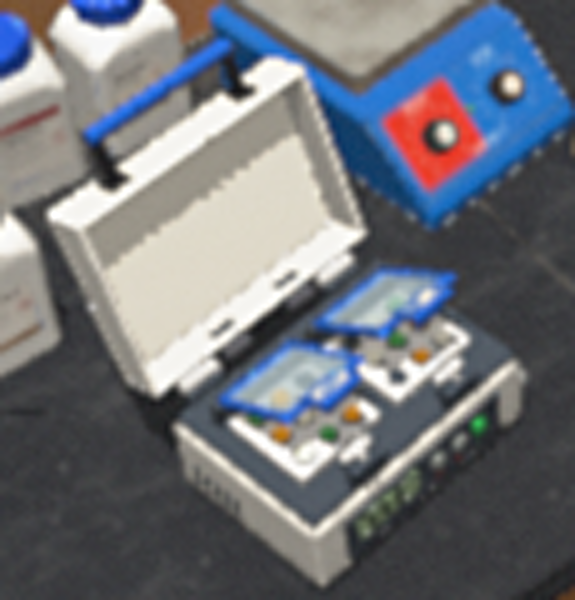

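```bash
cat > h.py <<'E'
from cell import ctrl, vision
import cv2, numpy as np
def ray(n,px):
    c=vision.get_calibration(n);K=c["intrinsics"];T=c["world_from_camera"]
    d=T[:3,:3]@np.linalg.solve(K,[px[0],px[1],1]);return T[:3,3],d/np.linalg.norm(d)
def plane(n,px,z):
    o,d=ray(n,px);return o+d*(z-o[2])/d[2]
def tri(p,q):
    o,d=ray("top",p);u,e=ray("scene",q)
    t=np.linalg.lstsq(np.c_[d,-e],u-o,rcond=None)[0];a=o+t[0]*d;b=u+t[1]*e
    return (a+b)/2,np.linalg.norm(a-b)
def proj(n,P):
    c=vision.get_calibration(n);K=c["intrinsics"];T=np.linalg.inv(c["world_from_camera"])
    v=K@(T[:3,:3]@np.asarray(P)+T[:3,3]);return v[:2]/v[2]
E
python3 - <<'E'
from h import *
C=lambda x,y:(x/5+140-.4,y/5+125-.4)
S=lambda x,y:(x/5+170-.4,y/5+165-.4)
P={k:plane("top",C(*v),78) for k,v in dict(fl=(190,545),fr=(522,482),br=(472,265),bl=(155,320)).items()}
for k in P: print(k,P[k].round(1))
print('back-front', (P['fl']-P['bl']).round(1),(P['fr']-P['br']).round(1),'w',np.linalg.norm(P['fl']-P['fr']),np.linalg.norm(P['bl']-P['br']))
for k,v in dict(fl=(325,525),fr=(522,375),bl=(180,430)).items(): print('scene',k,plane("scene",S(*v),78).round(1))
for nm,p,q in [('hL',(120,117),(92,137)),('hR',(342,80),(228,45)),('tabL',(245,475),(337,362)),('tabR',(395,440),(435,290))]:
    r=tri(C(*p),S(*q)); print(nm,r[0].round(1),round(r[1],1))
# bar mask in the images
for n,(x0,y0,x1,y1) in dict(top=(160,135,212,152),scene=(184,170,220,195)).items():
    im=cv2.imread(f"pics/{n}0.png")[y0:y1,x0:x1].astype(int)
    m=((im[...,0]-im[...,2]>60)).astype(np.uint8)
    N,L,st,c=cv2.connectedComponentsWithStats(m)
    for i in range(1,N):
        if st[i,4]>15:
            ys,xs=np.where(L==i); print(n,st[i]+[x0,y0,0,0,0],c[i]+[x0,y0], np.c_[xs,ys][xs.argmin()]+[x0,y0],np.c_[xs,ys][xs.argmax()]+[x0,y0])
E
```

```text
fl [379.7 399.2  78. ]
fr [416.4 200.3  78. ]
br [547.2 230.2  78. ]
bl [514.9 420.9  78. ]
back-front [-135.3  -21.8    0. ] [-130.8  -29.9    0. ] w 202.18616998708436 193.38154487738055
scene fl [378.3 394.1  78. ]
scene fr [397.2 218.6  78. ]
scene bl [503.3 427.3  78. ]
hL [607.  402.1 259.9] 2.9
hR [627.6 285.  257.6] 0.1
tabL [418.  349.5 172.7] 2.4
tabR [435.8 263.7 165. ] 8.0
top [163 139  46  12 205] [185.32682927 144.14146341] [163 147] [208 139]
scene [187 170  33  24 162] [204.88888889 180.24074074] [187 191] [219 170]
```

```bash
cat >> h.py <<'E'
yawb=np.radians(10.2); CX=np.array([467,314.5,0.])
def bw(x,y,z):
    c,s=np.cos(yawb),np.sin(yawb);return CX+[c*x-s*y,s*x+c*y,z]
def handle(th,y=0): return bw(75-190*np.cos(th)+15*np.sin(th),y,82+190*np.sin(th)+15*np.cos(th))
def tab(th,y): return bw(35-92*np.cos(th)+5*np.sin(th),y,98+92*np.sin(th)+5*np.cos(th))
def dl(P,ang=None):
    s=ctrl.observe();R=np.array(s["ee_rot"]);d=R.T@(np.asarray(P)-s["tcp_pos"])
    a=np.degrees(np.arctan2(R[1,0],R[0,0]));print("t",round(s["time"],2),"delta",d.round(1),"toolx ang",a.round(1),"yaw need",None if ang is None else (((a-ang)+180)%360-180).round(1),"F",np.round(s["ft_force"],1),"gap",round(s["finger_gap"],3),"tcp",np.round(s["tcp_pos"],1))
E
python3 - <<'E'
from h import *
r=tri((185.33,144.14),(204.89,180.24));print(r[0].round(1),r[1], handle(1.9).round(1))
C=lambda x,y:(np.array([x,y])-[140,125]+.4)*5
S=lambda x,y:(np.array([x,y])-[170,165]+.4)*5
a=cv2.imread("pics/ctop.png");b=cv2.imread("pics/cscene.png")
pts=[bw(sx*70,sy*100,78) for sx in(-1,1) for sy in(-1,1)]+[handle(1.9,y) for y in(-60,0,60)]+[tab(t,y) for y in(44,-44) for t in (.45,.55,.65)]
for p in pts:
    for im,n,f in((a,"top",C),(b,"scene",S)):
        u=f(*proj(n,p)).astype(int);cv2.circle(im,tuple(map(int,u)),4,(0,0,255),-1)
cv2.imwrite("pics/o1.png",np.hstack([a,b])[:, :][:600])
im=np.hstack([a,b]);cv2.imwrite("pics/o1.png",cv2.resize(im,(800,int(800*im.shape[0]/im.shape[1]))))
for nm,px,z in [('wash base?',(122,152),200),('beaker',(298,224),92),('fl1',(330,206),165),('fl2',(402,228),100)]: print(nm,plane("top",px,z).round())
dl([440,-150,275],-79.8)
E
```

```text
[612.5 338.8 271. ] 11.283949727542565 [615.2 341.2 256.9]
wash base? [607. 532. 200.]
beaker [406.  39.  92.]
fl1 [456. -49. 165.]
fl2 [ 393. -268.  100.]
t 0.1 delta [-311.6  -17.8  343.9] toolx ang -66.5 yaw need 13.3 F [ 0.7  0.2 -1. ] gap 0.998 tcp [ 248.7 -572.8  256.7]
```

View pics/o1.png

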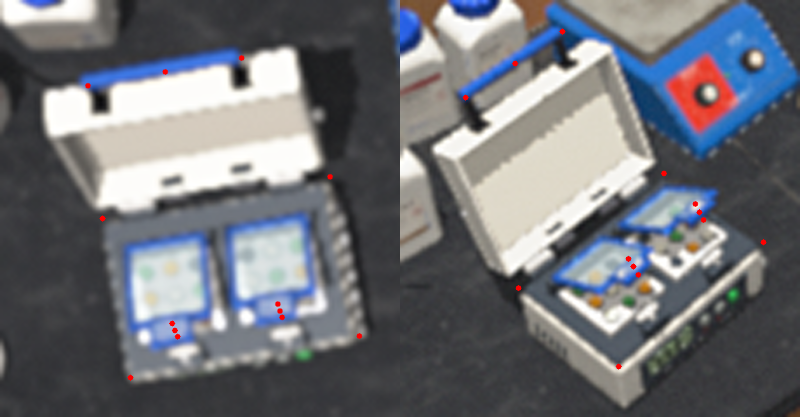

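servo_tool(
  increments=[
    {"delta_pos":[-62,-18,69],"yaw":4,"fingers":0},
    {"delta_pos":[-100,-18,110],"yaw":8,"fingers":0},
    {"delta_pos":[-140,-18,155],"yaw":13,"fingers":0},
    {"delta_pos":[-180,-18,200],"yaw":13,"fingers":0},
    {"delta_pos":[-212,-18,235],"yaw":13,"fingers":0},
    {"delta_pos":[-245,-18,270],"yaw":13,"fingers":0},
    {"delta_pos":[-280,-18,305],"yaw":13,"fingers":0},
    {"delta_pos":[-312,-18,344],"yaw":13,"fingers":0},
    {"delta_pos":[-312,-18,344],"yaw":13,"fingers":0},
    {"delta_pos":[-312,-18,344],"yaw":13,"fingers":0},
  ],
  squeeze=20,
)

```text
time: 1.1
tcp_pos: [442.1, -143.7, 275.2]
ee_rot: [[0.191, 0.001, 0.982], [-0.982, 0.004, 0.191], [-0.004, -1.0, 0.001]]
ft_force: [0.0, -0.7, -0.2]
finger_gap: 0.119
```

```bash
python3 - <<'E'
from h import *
dl(tab(.15,-44)+[0,0,0],-79.8)
P=tab(.15,-44);P[2]=250;dl(P,-79.8)
print(tab(0,-44),tab(.5,-44))
E
```

```text
t 1.1 delta [-401.2  160.2   55.7] toolx ang -79.0 yaw need 0.8 F [ 0.  -0.7 -0.2] gap 0.119 tcp [ 442.1 -143.7  275.2]
t 1.1 delta [-401.7   26.9   55.9] toolx ang -79.0 yaw need 0.8 F [ 0.  -0.7 -0.2] gap 0.119 tcp [ 442.1 -143.7  275.2]
[418.69257892 261.10156305 103.        ] [432.13623032 263.52045773 146.49506236]
```

servo_tool(
  increments=[
    {"delta_pos":[-45,10,6],"yaw":1,"fingers":0},
    {"delta_pos":[-90,20,12],"yaw":1,"fingers":0},
    {"delta_pos":[-135,27,18],"yaw":1,"fingers":0},
    {"delta_pos":[-180,27,25],"yaw":1,"fingers":0},
    {"delta_pos":[-225,27,31],"yaw":1,"fingers":0},
    {"delta_pos":[-270,27,37],"yaw":1,"fingers":0},
    {"delta_pos":[-315,27,43],"yaw":1,"fingers":0},
    {"delta_pos":[-360,27,50],"yaw":1,"fingers":0},
    {"delta_pos":[-402,27,56],"yaw":1,"fingers":0},
    {"delta_pos":[-402,45,56],"yaw":1,"fingers":0},
    {"delta_pos":[-402,45,56],"yaw":1,"fingers":0},
    {"delta_pos":[-402,45,56],"yaw":1,"fingers":0},
  ],
)

```text
time: 2.3
tcp_pos: [420.2, 260.6, 231.6]
ee_rot: [[0.172, -0.001, 0.985], [-0.985, 0.002, 0.172], [-0.002, -1.0, -0.0]]
ft_force: [-0.3, -0.9, 0.0]
finger_gap: 0.004
```

```bash
python3 - <<'E'
from h import *
dl(tab(.15,-44),-79.8)
s=vision.capture("scene");t=vision.capture("top")
f=lambda i:cv2.resize(i[...,::-1],(400,400),interpolation=cv2.INTER_CUBIC)
cv2.imwrite("pics/p2.png",np.hstack([f(t[125:245,140:260]),f(s[165:285,170:290])]))
E
```

```text
t 2.3 delta [ -0.5 114.9   0.4] toolx ang -80.1 yaw need -0.3 F [-0.3 -0.9  0. ] gap 0.004 tcp [420.2 260.6 231.6]
```

View pics/p2.png

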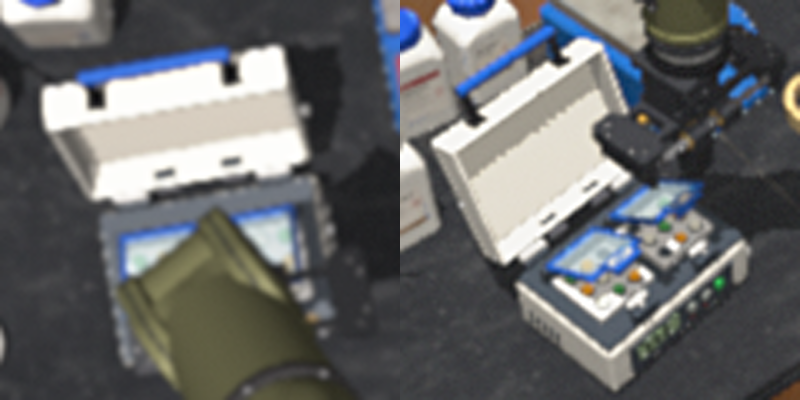

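servo_tool(
  increments=[
    {"delta_pos":[0,25,0],"yaw":0,"fingers":0},
    {"delta_pos":[0,50,0],"yaw":0,"fingers":0},
    {"delta_pos":[0,60,0],"yaw":0,"fingers":0},
    {"delta_pos":[0,68,0],"yaw":0,"fingers":0},
    {"delta_pos":[0,76,0],"yaw":0,"fingers":0},
    {"delta_pos":[0,84,0],"yaw":0,"fingers":0},
    {"delta_pos":[0,92,0],"yaw":0,"fingers":0},
    {"delta_pos":[0,97,0],"yaw":0,"fingers":0},
    {"delta_pos":[0,101,0],"yaw":0,"fingers":0},
    {"delta_pos":[0,104,0],"yaw":0,"fingers":0},
    {"delta_pos":[0,106,0],"yaw":0,"fingers":0},
    {"delta_pos":[0,107,0],"yaw":0,"fingers":0},
  ],
)

```text
time: 3.6
tcp_pos: [421.2, 261.0, 125.1]
ee_rot: [[0.171, 0.001, 0.985], [-0.985, 0.004, 0.171], [-0.004, -1.0, 0.002]]
ft_force: [-0.9, -0.8, 1.4]
finger_gap: 0.003
```

```bash
python3 - <<'E'
from h import *
dl(tab(0,-44)+[0,0,19],-79.8)
E
```

```text
t 3.6 delta [-0.6  3.1 -2.4] toolx ang -80.1 yaw need -0.3 F [-0.9 -0.8  1.4] gap 0.003 tcp [421.2 261.  125.1]
```

servo_tool(
  increments=[
    {"delta_pos":[0,1.5,0],"yaw":0,"fingers":0},
    {"delta_pos":[0,3,0],"yaw":0,"fingers":0},
    {"delta_pos":[0,4,0],"yaw":0,"fingers":0},
    {"delta_pos":[0,5,0],"yaw":0,"fingers":0},
    {"delta_pos":[0,5,0],"yaw":0,"fingers":0},
  ],
)

```text
time: 4.1
tcp_pos: [421.6, 261.1, 120.1]
ee_rot: [[0.171, 0.002, 0.985], [-0.985, 0.004, 0.171], [-0.004, -1.0, 0.003]]
ft_force: [0.1, 0.3, 2.8]
finger_gap: 0.005
```

```bash
python3 - <<'E'
from h import *
dl(tab(0,-44)+[0,0,19],-79.8)
s=vision.capture("scene")
cv2.imwrite("pics/p3.png",cv2.resize(s[165:285,170:290,::-1],(600,600),interpolation=cv2.INTER_CUBIC))
E
```

```text
t 4.1 delta [-0.5 -1.9 -2.8] toolx ang -80.2 yaw need -0.4 F [0.1 0.3 2.8] gap 0.005 tcp [421.6 261.1 120.1]
```

View pics/p3.png

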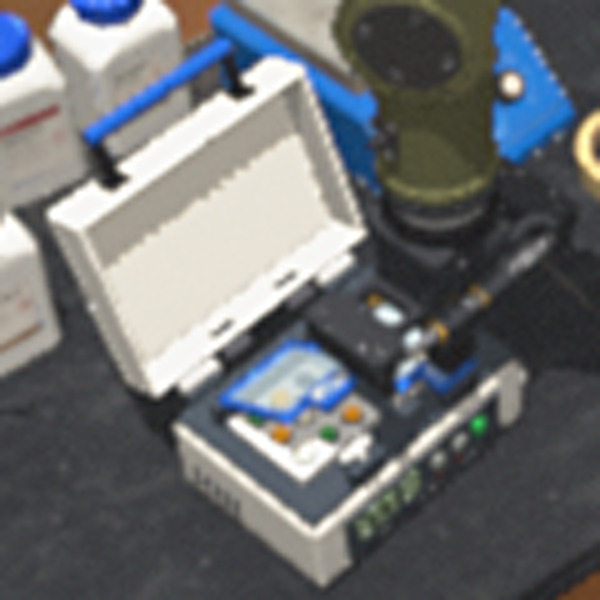

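servo_tool(
  increments=[
    {"delta_pos":[0,1.5,-1],"yaw":0,"fingers":0},
    {"delta_pos":[0,3,-2],"yaw":0,"fingers":0},
    {"delta_pos":[0,4,-2],"yaw":0,"fingers":0},
    {"delta_pos":[0,4,-2],"yaw":0,"fingers":0},
  ],
)

```text
time: 4.55
tcp_pos: [421.4, 261.2, 118.4]
ee_rot: [[0.17, 0.006, 0.985], [-0.985, 0.006, 0.17], [-0.005, -1.0, 0.007]]
ft_force: [-0.1, -1.6, 23.1]
finger_gap: 0.006
```

servo_tool(
  increments=[
    {"delta_pos":[0,-5,0],"yaw":0,"fingers":0},
    {"delta_pos":[0,-20,0],"yaw":0,"fingers":0},
    {"delta_pos":[0,-60,0],"yaw":0,"fingers":0},
    {"delta_pos":[0,-100,0],"yaw":0,"fingers":0},
    {"delta_pos":[0,-110,0],"yaw":0,"fingers":0},
    {"delta_pos":[0,-110,0],"yaw":0,"fingers":0},
  ],
)

```text
time: 5.15
tcp_pos: [421.1, 260.8, 229.5]
ee_rot: [[0.17, 0.009, 0.985], [-0.985, 0.008, 0.17], [-0.006, -1.0, 0.01]]
ft_force: [-0.1, -0.6, -0.9]
finger_gap: 0.01
```

```bash
python3 - <<'E'
from h import *
P=tab(.15,44);P[2]=230
dl(P,-79.8);dl(tab(0,44)+[0,0,19])
s=vision.capture("scene")
cv2.imwrite("pics/p4.png",cv2.resize(s[165:285,170:290,::-1],(600,600),interpolation=cv2.INTER_CUBIC))
E
```

```text
t 5.15 delta [-88.7   0.   -1.1] toolx ang -80.2 yaw need -0.4 F [-0.1 -0.6 -0.9] gap 0.01 tcp [421.1 260.8 229.5]
t 5.15 delta [-88. 108.  -4.] toolx ang -80.2 yaw need None F [-0.1 -0.6 -0.9] gap 0.01 tcp [421.1 260.8 229.5]
```

View pics/p4.png

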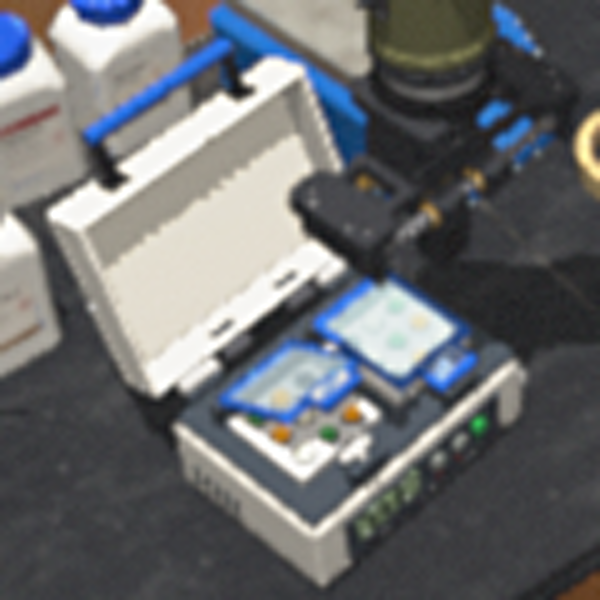

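The right cover now lies flat with its tab at (452,368) in the crop, so it is latched. Next is the left cover, still open.

servo_tool(
  increments=[
    {"delta_pos":[-40,0,-1],"yaw":0,"fingers":0},
    {"delta_pos":[-80,0,-1],"yaw":0,"fingers":0},
    {"delta_pos":[-88,10,-1],"yaw":0,"fingers":0},
    {"delta_pos":[-88,40,-1],"yaw":0,"fingers":0},
    {"delta_pos":[-88,56,-1],"yaw":0,"fingers":0},
    {"delta_pos":[-88,66,-1],"yaw":0,"fingers":0},
    {"delta_pos":[-88,76,-1],"yaw":0,"fingers":0},
    {"delta_pos":[-88,86,-2],"yaw":0,"fingers":0},
    {"delta_pos":[-88,94,-2],"yaw":0,"fingers":0},
    {"delta_pos":[-88,100,-3],"yaw":0,"fingers":0},
    {"delta_pos":[-88,105,-3],"yaw":0,"fingers":0},
    {"delta_pos":[-88,107,-3],"yaw":0,"fingers":0},
  ],
)

```text
time: 6.4
tcp_pos: [403.1, 347.1, 121.2]
ee_rot: [[0.17, 0.006, 0.985], [-0.985, 0.006, 0.17], [-0.005, -1.0, 0.007]]
ft_force: [-1.0, -0.7, 1.4]
finger_gap: 0.005
```

servo_tool(
  increments=[
    {"delta_pos":[0,2,0],"yaw":0,"fingers":0},
    {"delta_pos":[0,3.5,0],"yaw":0,"fingers":0},
    {"delta_pos":[0,5,0],"yaw":0,"fingers":0},
    {"delta_pos":[0,5,0],"yaw":0,"fingers":0},
  ],
)

```text
time: 6.8
tcp_pos: [403.0, 347.2, 118.4]
ee_rot: [[0.17, 0.007, 0.985], [-0.985, 0.007, 0.17], [-0.006, -1.0, 0.008]]
ft_force: [-5.0, -2.1, 21.9]
finger_gap: 0.006
```

servo_tool(
  increments=[
    {"delta_pos":[0,-5,0],"yaw":0,"fingers":0},
    {"delta_pos":[0,-25,0],"yaw":0,"fingers":0},
    {"delta_pos":[0,-65,0],"yaw":0,"fingers":0},
    {"delta_pos":[0,-110,0],"yaw":0,"fingers":0},
    {"delta_pos":[0,-155,0],"yaw":0,"fingers":0},
    {"delta_pos":[0,-192,0],"yaw":0,"fingers":0},
    {"delta_pos":[0,-192,0],"yaw":0,"fingers":0},
    {"delta_pos":[0,-192,0],"yaw":0,"fingers":0},
  ],
)

```text
time: 7.6
tcp_pos: [402.1, 346.0, 311.1]
ee_rot: [[0.17, 0.009, 0.985], [-0.985, 0.008, 0.17], [-0.007, -1.0, 0.01]]
ft_force: [-0.5, -0.4, -0.2]
finger_gap: 0.004
```

```bash
python3 - <<'E'
from h import *
P=handle(1.9);P[2]=310
dl(P,10.2);dl(P,-169.8)
print(ctrl.observe()["joint_positions"])
s=vision.capture("scene");t=vision.capture("top")
f=lambda i:cv2.resize(i[...,::-1],(400,400),interpolation=cv2.INTER_CUBIC)
cv2.imwrite("pics/p5.png",np.hstack([f(t[125:245,140:260]),f(s[165:285,170:290])]))
E
```

```text
t 7.6 delta [ 41.    2.8 209.2] toolx ang -80.2 yaw need -90.4 F [-0.5 -0.4 -0.2] gap 0.004 tcp [402.1 346.  311.1]
t 7.6 delta [ 41.    2.8 209.2] toolx ang -80.2 yaw need 89.6 F [-0.5 -0.4 -0.2] gap 0.004 tcp [402.1 346.  311.1]
[-0.78905632  0.48837697 -0.01334858  1.79675686  0.00867385  0.84448224
 -2.20672518]
```

View pics/p5.png

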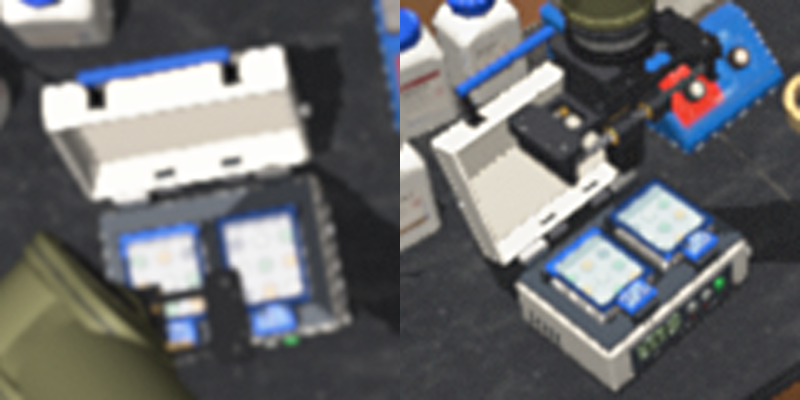

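servo_tool(
  increments=[
    {"delta_pos":[4,0,20],"yaw":-8,"fingers":0.6},
    {"delta_pos":[8,0,40],"yaw":-16,"fingers":0.6},
    {"delta_pos":[12,0,60],"yaw":-24,"fingers":0.6},
    {"delta_pos":[16,0,80],"yaw":-32,"fingers":0.6},
    {"delta_pos":[20,0,100],"yaw":-40,"fingers":0.6},
    {"delta_pos":[24,0,120],"yaw":-48,"fingers":0.6},
    {"delta_pos":[28,0,140],"yaw":-56,"fingers":0.6},
    {"delta_pos":[32,0,160],"yaw":-64,"fingers":0.6},
    {"delta_pos":[36,0,180],"yaw":-72,"fingers":0.6},
    {"delta_pos":[40,0,200],"yaw":-80,"fingers":0.6},
    {"delta_pos":[41,0,210],"yaw":-88,"fingers":0.6},
    {"delta_pos":[41,0,210],"yaw":-90.4,"fingers":0.6},
  ],
)

```text
time: 8.9
tcp_pos: [616.2, 339.3, 307.1]
ee_rot: [[0.984, 0.002, -0.179], [0.179, 0.003, 0.984], [0.003, -1.0, 0.003]]
ft_force: [-0.2, 0.2, -0.0]
finger_gap: 0.601
```

```bash
python3 - <<'E'
from h import *
dl(handle(1.9)+[0,0,3],10.2)
print(ctrl.observe()["joint_positions"])
s=vision.capture("scene");t=vision.capture("top")
f=lambda i:cv2.resize(i[...,::-1],(400,400),interpolation=cv2.INTER_CUBIC)
cv2.imwrite("pics/p6.png",np.hstack([f(t[115:215,130:230]),f(s[140:240,160:260])]))
E
```

```text
t 8.9 delta [-0.8 47.1  1.9] toolx ang 10.3 yaw need 0.1 F [-0.2  0.2 -0. ] gap 0.601 tcp [616.2 339.3 307.1]
[-0.36741479  0.78217366 -0.4395438   1.22516051  0.32647359  1.1987432
 -0.63097058]
```

View pics/p6.png

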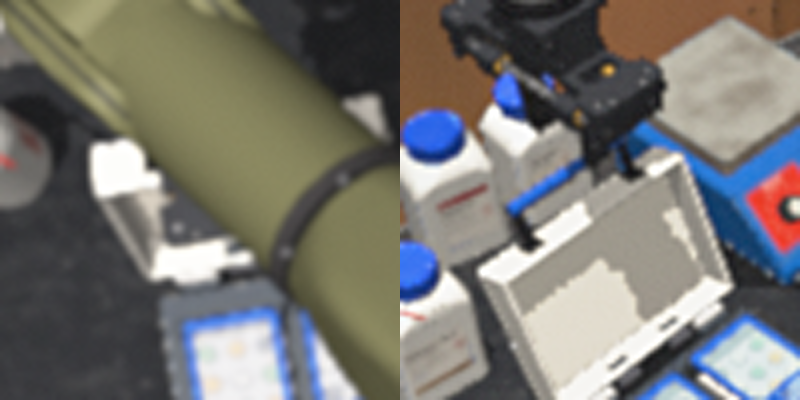

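servo_tool(
  increments=[
    {"delta_pos":[0,10,1],"yaw":0,"fingers":0.6},
    {"delta_pos":[0,20,2],"yaw":0,"fingers":0.6},
    {"delta_pos":[0,28,2],"yaw":0,"fingers":0.6},
    {"delta_pos":[0,36,2],"yaw":0,"fingers":0.6},
    {"delta_pos":[0,42,2],"yaw":0,"fingers":0.6},
    {"delta_pos":[0,47,2],"yaw":0,"fingers":0.6},
    {"delta_pos":[0,47,2],"yaw":0,"fingers":0.6},
  ],
)

```text
time: 9.7
tcp_pos: [614.3, 341.9, 259.9]
ee_rot: [[0.984, 0.001, -0.177], [0.177, 0.003, 0.984], [0.001, -1.0, 0.003]]
ft_force: [-0.4, -0.1, 0.9]
finger_gap: 0.601
```

```bash
python3 - <<'E'
from h import *
dl(handle(1.9)+[0,0,3],10.2)
s=vision.capture("scene")
cv2.imwrite("pics/p7.png",cv2.resize(s[140:240,160:260,::-1],(600,600),interpolation=cv2.INTER_CUBIC))
E
```

```text
t 9.7 delta [ 0.8 -0.1 -0.9] toolx ang 10.2 yaw need -0.0 F [-0.4 -0.1  0.9] gap 0.601 tcp [614.3 341.9 259.9]
```

View pics/p7.png

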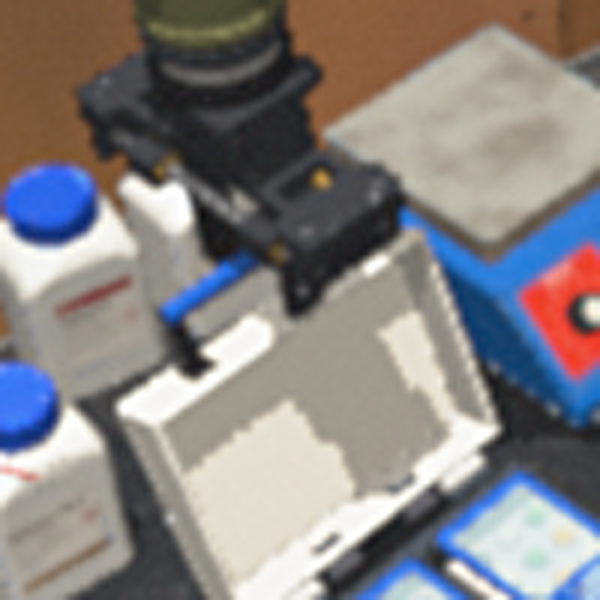

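servo_tool(
  increments=[
    {"delta_pos":[0,0,0],"yaw":0,"fingers":0.35},
    {"delta_pos":[0,0,0],"yaw":0,"fingers":0.3},
    {"delta_pos":[0,0,0],"yaw":0,"fingers":0.25},
    {"delta_pos":[0,0,0],"yaw":0,"fingers":0.2},
    {"delta_pos":[0,0,0],"yaw":0,"fingers":0.1},
    {"delta_pos":[0,0,0],"yaw":0,"fingers":0.0},
    {"delta_pos":[0,0,0],"yaw":0,"fingers":0.0},
    {"delta_pos":[0,0,0],"yaw":0,"fingers":0.0},
    {"delta_pos":[0,0,0],"yaw":0,"fingers":0.0},
  ],
)

```text
time: 10.65
tcp_pos: [616.0, 342.4, 261.8]
ee_rot: [[0.984, 0.005, -0.176], [0.176, 0.005, 0.984], [0.006, -1.0, 0.004]]
ft_force: [4.9, 0.0, 5.4]
finger_gap: 0.128
```

```bash
python3 - <<'E'
from h import *
dl(handle(1.9),10.2)
s=ctrl.observe();R=np.array(s["ee_rot"])
for t in np.arange(1.85,1.28,-.05).tolist()+[1.29]:
    print(round(t,2),(R.T@(handle(t)-handle(1.9))).round(1))
E
```

```text
t 10.65 delta [-1.   4.8 -1.1] toolx ang 10.1 yaw need -0.1 F [4.9 0.  5.4] gap 0.128 tcp [616.  342.4 261.8]
1.85 [-8.8 -3.6  0. ]
1.8 [-17.8  -6.8   0. ]
1.75 [-26.9  -9.5   0. ]
1.7 [-36.2 -11.8   0. ]
1.65 [-45.6 -13.5  -0. ]
1.6 [-55.  -14.9  -0. ]
1.55 [-64.5 -15.7  -0. ]
1.5 [-74.  -16.1  -0. ]
1.45 [-83.5 -16.   -0. ]
1.4 [-93.  -15.4  -0.1]
1.35 [-1.025e+02 -1.430e+01 -1.000e-01]
1.3 [-1.119e+02 -1.280e+01 -1.000e-01]
1.29 [-1.138e+02 -1.250e+01 -1.000e-01]
```

servo_tool(
  increments=[
    {"delta_pos":[-2,-0.8,0],"yaw":0,"fingers":0},
    {"delta_pos":[-5,-2,0],"yaw":0,"fingers":0},
    {"delta_pos":[-8.8,-3.6,0],"yaw":0,"fingers":0},
    {"delta_pos":[-13.3,-5.3,0],"yaw":0,"fingers":0},
    {"delta_pos":[-17.8,-6.8,0],"yaw":0,"fingers":0},
    {"delta_pos":[-22.3,-8.2,0],"yaw":0,"fingers":0},
    {"delta_pos":[-26.9,-9.5,0],"yaw":0,"fingers":0},
    {"delta_pos":[-31.5,-10.7,0],"yaw":0,"fingers":0},
    {"delta_pos":[-36.2,-11.8,0],"yaw":0,"fingers":0},
    {"delta_pos":[-40.9,-12.7,0],"yaw":0,"fingers":0},
    {"delta_pos":[-44,-13.2,0],"yaw":0,"fingers":0},
    {"delta_pos":[-45.6,-13.5,0],"yaw":0,"fingers":0},
  ],
)

```text
time: 11.85
tcp_pos: [570.7, 334.4, 275.3]
ee_rot: [[0.984, 0.005, -0.176], [0.176, 0.006, 0.984], [0.006, -1.0, 0.005]]
ft_force: [3.2, 1.0, 3.6]
finger_gap: 0.128
```

```bash
python3 - <<'E'
from h import *
dl(handle(1.65),10.2)
s=vision.capture("scene");t=vision.capture("top")
f=lambda i:cv2.resize(i[...,::-1],(400,400),interpolation=cv2.INTER_CUBIC)
cv2.imwrite("pics/p8.png",np.hstack([f(t[115:215,130:230]),f(s[140:240,160:260])]))
E
```

```text
t 11.85 delta [-0.6  5.  -1.3] toolx ang 10.1 yaw need -0.1 F [3.2 1.  3.6] gap 0.128 tcp [570.7 334.4 275.3]
```

View pics/p8.png

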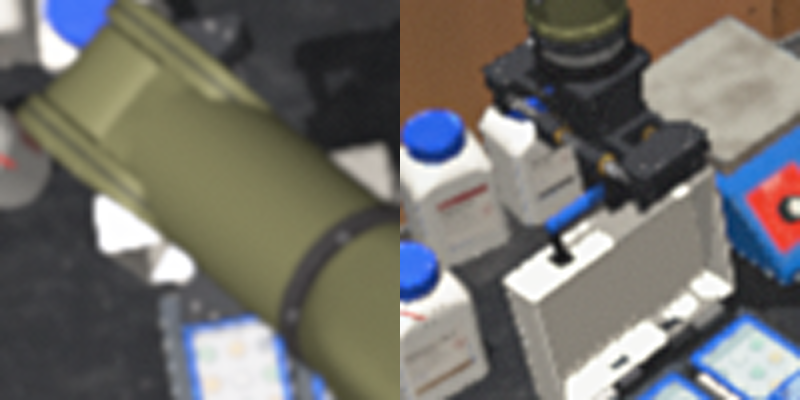

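servo_tool(
  increments=[
    {"delta_pos":[-4.7,-0.8,0],"yaw":0,"fingers":0},
    {"delta_pos":[-9.4,-1.4,0],"yaw":0,"fingers":0},
    {"delta_pos":[-14.2,-1.8,0],"yaw":0,"fingers":0},
    {"delta_pos":[-18.9,-2.2,0],"yaw":0,"fingers":0},
    {"delta_pos":[-23.6,-2.4,0],"yaw":0,"fingers":0},
    {"delta_pos":[-28.4,-2.6,0],"yaw":0,"fingers":0},
    {"delta_pos":[-33.2,-2.6,0],"yaw":0,"fingers":0},
    {"delta_pos":[-37.9,-2.5,0],"yaw":0,"fingers":0},
    {"delta_pos":[-42.6,-2.2,0],"yaw":0,"fingers":0},
    {"delta_pos":[-47.4,-1.9,0],"yaw":0,"fingers":0},
    {"delta_pos":[-52,-1.4,0],"yaw":0,"fingers":0},
    {"delta_pos":[-55,-1,0],"yaw":0,"fingers":0},
  ],
)

```text
time: 13.15
tcp_pos: [515.9, 324.8, 275.7]
ee_rot: [[0.984, 0.004, -0.176], [0.176, 0.005, 0.984], [0.005, -1.0, 0.005]]
ft_force: [1.2, 1.7, 1.3]
finger_gap: 0.123
```

```bash
python3 - <<'E'
from h import *
dl(handle(1.29),10.2)
s=vision.capture("scene");t=vision.capture("top")
f=lambda i:cv2.resize(i[...,::-1],(400,400),interpolation=cv2.INTER_CUBIC)
cv2.imwrite("pics/p9.png",np.hstack([f(t[125:225,140:240]),f(s[140:240,160:260])]))
E
```

```text
t 13.15 delta [-13.2   6.9  -1.5] toolx ang 10.2 yaw need -0.0 F [1.2 1.7 1.3] gap 0.123 tcp [515.9 324.8 275.7]
```

View pics/p9.png

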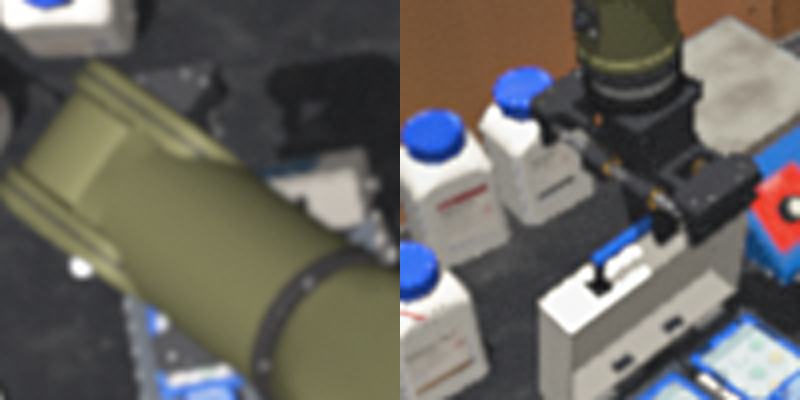

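servo_tool(
  increments=[
    {"delta_pos":[-2.5,0.3,0],"yaw":0,"fingers":0},
    {"delta_pos":[-5,0.6,0],"yaw":0,"fingers":0},
    {"delta_pos":[-7.5,1,0],"yaw":0,"fingers":0},
    {"delta_pos":[-10,1.4,0],"yaw":0,"fingers":0},
    {"delta_pos":[-12,1.8,0],"yaw":0,"fingers":0},
    {"delta_pos":[-12.5,1.9,0],"yaw":0,"fingers":0},
    {"delta_pos":[-12.5,1.9,0],"yaw":0,"fingers":0},
    {"delta_pos":[-12.5,1.9,0],"yaw":0,"fingers":0},
    {"delta_pos":[-12.5,1.9,0],"yaw":0,"fingers":0},
  ],
)

```text
time: 14.15
tcp_pos: [503.5, 322.6, 273.7]
ee_rot: [[0.984, 0.004, -0.177], [0.177, 0.005, 0.984], [0.005, -1.0, 0.004]]
ft_force: [-0.1, 2.5, -0.1]
finger_gap: 0.122
```

```bash
python3 - <<'E'
from h import *
s0=ctrl.observe();R=np.array(s0["ee_rot"])
print((R.T@(np.array(s0["tcp_pos"])-[616,342.4,261.8])).round(1))
dl(handle(1.29),10.2)
s=vision.capture("scene");t=vision.capture("top")
cv2.imwrite("pics/s10raw.png",s[...,::-1]);cv2.imwrite("pics/t10raw.png",t[...,::-1])
im=cv2.resize(s[165:285,170:290,::-1],(600,600),interpolation=cv2.INTER_CUBIC)
for y in(-60,-40,40,60):
  for th,c in((1.24,(0,255,0)),(1.29,(0,0,255)),(1.34,(255,0,255))):
    u=(proj("scene",handle(th,y))-[170,165]+.4)*5;cv2.circle(im,tuple(int(v) for v in u),3,c,-1)
cv2.imwrite("pics/p10.png",im)
E
```

```text
[-114.2  -12.5    0.5]
t 14.15 delta [-0.6  5.  -1.6] toolx ang 10.2 yaw need -0.0 F [-0.1  2.5 -0.1] gap 0.122 tcp [503.5 322.6 273.7]
```

View pics/p10.png

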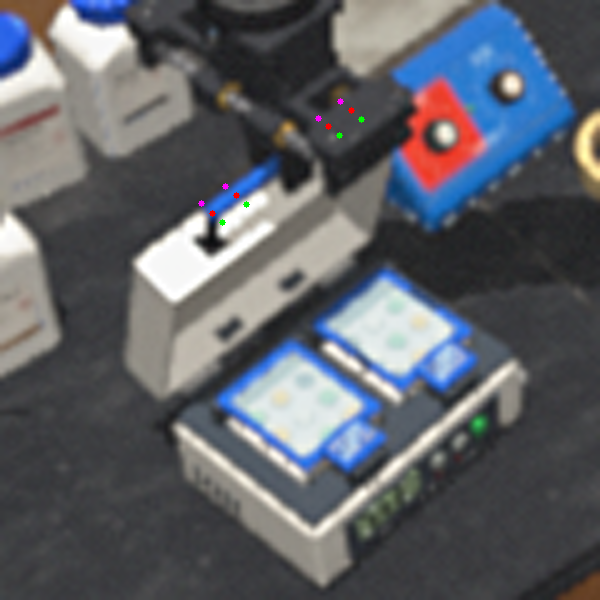

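View pics/t10raw.png

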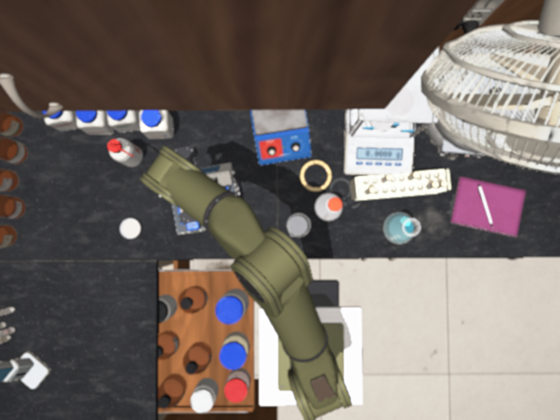

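```bash
python3 - <<'E'
from h import *
def line(im,box):
    x0,y0,x1,y1=box;c=im[y0:y1,x0:x1].astype(int);w=np.clip(c[...,0]-c[...,2]-40,0,None)
    ys,xs=np.mgrid[y0:y1,x0:x1];return [(x,(w[:,x-x0]*ys[:,0]).sum()/w[:,x-x0].sum()) for x in range(x0,x1) if w[:,x-x0].sum()>50]
def ang(pts,ths,label):
    for x,y in pts:
        e=[]
        for t in ths:
            a=proj("scene",handle(t,60));b=proj("scene",handle(t,-60));e.append(y-(a[1]+(x-a[0])/(b[0]-a[0])*(b[1]-a[1])))
        print(label,x,round(y,2),"theta",round(float(np.interp(0,e[::1] if e[0]<e[-1] else e[::-1],ths if e[0]<e[-1] else ths[::-1])),3))
i0=cv2.imread("pics/scene0.png");i1=cv2.imread("pics/s10raw.png")
ang(line(i0,(191,172,213,192))[::4],np.linspace(1.7,2.1,41),"start")
ang(line(i1,(214,195,224,208)),np.linspace(1.1,1.5,41),"now")
E
```

```text
start 191 189.33 theta 1.962
start 195 186.68 theta 1.958
start 199 183.96 theta 1.957
start 203 181.19 theta 1.958
start 207 178.49 theta 1.956
start 211 175.78 theta 1.954
now 214 205.0 theta 1.301
now 215 204.43 theta 1.299
now 216 203.59 theta 1.3
now 217 202.77 theta 1.301
now 218 202.06 theta 1.301
now 219 201.52 theta 1.298
now 220 200.68 theta 1.3
now 221 199.96 theta 1.299
now 222 199.35 theta 1.297
now 223 198.7 theta 1.296
```

```bash
python3 - <<'E'
from h import *
import h
def cl(im,cols,y0,y1):
    o=[]
    for x in cols:
        c=im[y0:y1,x].astype(int);w=np.clip(c[:,0]-c[:,2]-40,0,None);o.append((x,(w*np.arange(y0,y1)).sum()/w.sum()))
    return o
def res(n,pts,th):
    r=[]
    for x,y in pts:
        a=proj(n,handle(th,60));b=proj(n,handle(th,-60));r.append(y-(a[1]+(x-a[0])/(b[0]-a[0])*(b[1]-a[1])))
    return np.mean(r)
i0=cv2.imread("pics/scene0.png");t0=cv2.imread("pics/top0.png");i1=cv2.imread("pics/s10raw.png")
A=cl(i0,range(192,213),172,192);B=cl(t0,range(170,204),136,152);D=cl(i1,range(214,224),195,208)
print("top line",B[::6])
base=h.CX.copy()
for dx in(0,1,2,3):
  for dz in(0,2,4,6):
    h.CX=base+[dx*.984,dx*.177,dz]
    ths=np.linspace(1.1,1.5,81);e=[res("scene",D,t) for t in ths];k=np.argmin(np.abs(e))
    print(dx,dz,"start scene",round(res("scene",A,1.9),2),"top",round(res("top",B,1.9),2),"now",ths[k].round(3))
E
```

```text
top line [(170, np.float64(146.99113082039912)), (176, np.float64(145.69478908188586)), (182, np.float64(144.65994962216624)), (188, np.float64(143.58883248730965)), (194, np.float64(142.57506361323155)), (200, np.float64(141.44959128065395))]Traceback (most recent call last):
  File "<stdin>", line 21, in <module>
  File "<stdin>", line 11, in res
  File "h.py", line 13, in proj
    c=vision.get_calibration(n);K=c["intrinsics"];T=np.linalg.inv(c["world_from_camera"])
ValueError: time passes only in moves, steps and waits
```

```bash
python3 - <<'E'
import functools
from h import *
import h
cal={n:vision.get_calibration(n) for n in("top","scene")}
class V: get_calibration=staticmethod(lambda n:cal[n])
h.vision=V
def cl(im,cols,y0,y1):
    o=[]
    for x in cols:
        c=im[y0:y1,x].astype(int);w=np.clip(c[:,0]-c[:,2]-40,0,None);o.append((x,(w*np.arange(y0,y1)).sum()/w.sum()))
    return o
def res(n,pts,th):
    a=proj(n,handle(th,60));b=proj(n,handle(th,-60))
    return np.mean([y-(a[1]+(x-a[0])/(b[0]-a[0])*(b[1]-a[1])) for x,y in pts])
i0=cv2.imread("pics/scene0.png");t0=cv2.imread("pics/top0.png");i1=cv2.imread("pics/s10raw.png")
A=cl(i0,range(192,213),172,192);B=cl(t0,range(170,204),136,152);D=cl(i1,range(214,224),195,208)
base=h.CX.copy()
for dx in(0,1,2,3):
  for dz in(-3,0,3):
    h.CX=base+[dx*.984,dx*.177,dz]
    ths=np.linspace(1.1,1.5,81);e=[res("scene",D,t) for t in ths];k=np.argmin(np.abs(e))
    print(dx,dz,"start scene",round(res("scene",A,1.9),2),"top",round(res("top",B,1.9),2),"now",ths[k].round(3))
E
```

```text
0 -3 start scene -2.32 top -1.77 now 1.31
0 0 start scene -1.57 top -1.55 now 1.3
0 3 start scene -0.81 top -1.32 now 1.29
1 -3 start scene -2.04 top -1.4 now 1.305
1 0 start scene -1.29 top -1.17 now 1.295
1 3 start scene -0.53 top -0.95 now 1.285
2 -3 start scene -1.77 top -1.02 now 1.3
2 0 start scene -1.01 top -0.8 now 1.29
2 3 start scene -0.26 top -0.57 now 1.28
3 -3 start scene -1.49 top -0.65 now 1.295
3 0 start scene -0.74 top -0.42 now 1.285
3 3 start scene 0.02 top -0.19 now 1.275
```

```bash
python3 - <<'E'
from h import *
from cell import close_job
s=ctrl.observe();print(s["time"],np.abs(s["dq"]).max(),np.round(s["tcp_pos"],1),np.round(s["ft_force"],1),s["finger_gap"])
a=cv2.imread("pics/t10raw.png").astype(int);b=cv2.imread("pics/top0.png").astype(int)
for n,(x,y,w) in dict(wash=(118,150,14),beaker=(298,224,14),f1=(330,206,14),f2=(402,228,18)).items(): print(n,np.abs(a-b)[y-w:y+w,x-w:x+w].mean().round(2))
print(close_job())
E
```

```text
14.25 0.0009678956400234285 [503.5 322.6 273.8] [1.2 2.5 0.3] 0.12571035157681784
wash 9.99
beaker 5.71
f1 4.31
f2 2.76
the job is handed in; nothing more can be done
None
```

The dry bath is ready for the stay, and the job was handed in at 14.3 s. I pressed both tube covers shut, the right one first. Then I took the lid by its blue bar and brought it slowly forward to the balance point. The gripper still holds the bar there, with the lid still.

- **Covers:** each was pressed until it stopped, at about 22–23 N. Both lay flat and stayed shut in the later pictures.
- **Lid angle:** the gripper's travel from the back stop gives 1.29 rad. The camera gives 1.27 to 1.30, depending on the small correction made for camera error. All of these are within the 0.05 rad tolerance.
- **Force:** the push on the handle fell to about zero as the lid neared that angle. About 2.5 N sideways along the bar remained.
- **Grip:** the fingers are closed on the bar at an opening of about 11 mm, and the joints are at rest.
- **Glassware and wash bottle:** in the last top picture they stand where they did at the start. A simple pixel comparison showed small differences (2.8–10 levels), largest at the wash bottle. The arm's shadow may explain it, but I did not check further.
- **Camera disagreement:** before correction, the scene camera read the lid's starting angle as about 1.96 instead of 1.9. A shift of about 3 mm in the bath position I had estimated explains this.

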